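# Draw the sample rod out of the tube furnace and lay it on its rest

## Task

The small tube furnace is cold: draw its long steel sample rod straight out of the white ceramic tube and on through the guide fork in front of it, taking a fresh hold as often as the fork makes necessary, until the rod is clear of the tube. Then lift it up out of the fork and lay it across both V-posts of the grey rod rest, about in the middle, either way round, and let go. Do not let the rod come down on the worktop or shove the small glass beaker away.

Things in the scene. Friction and masses are not known exactly. Their poses are not given: they have to be found in the camera images.
- furnace: grey tube furnace, fixed. Origin on the worktop under the mouth of its horizontal white ceramic tube, z up. The tube runs from the mouth along +y, the rod comes out along -y. Tube 26 mm outside, 19 mm inside, axis 80 mm up; free for 60 mm behind the mouth, then the housing: y = 60 to 225 mm, 140 mm wide (x), 150 mm high. A rail 50 mm wide, 10 mm high lies below, y = -110 to 60 mm.
- tube_mouth (a point): centre of the tube's open mouth (80 mm above the worktop). Its axes are those of furnace.
- fork (a point): centre of the steel guide fork at the height of the tube axis, 90 mm in front of the mouth (axes as furnace). Plate 10 mm thick (y), 44 mm wide (x), with a 20 mm wide slot open at the top: floor 11 mm below this point, prongs end 20 mm above it. The rod passes the slot, gripper fingers do not: hold the rod between mouth and fork (85 mm free) or beyond the fork.
- rod_center (a point): middle of the loose round steel sample rod, on its axis: 12 mm diameter, 200 mm long, 0.14 kg (varies by a third); its own y axis runs along it, +y to the inner end. At the start it lies on the bottom of the tube (axis about 3 mm below the tube's), 40 to 60 mm of it sticking out of the mouth.
- rod_outer_end (a point): end face of the rod that sticks out of the tube at the start, on the axis, 100 mm from the rod's middle.
- rod_inner_end (a point): other end of the rod, inside the tube at the start, 100 mm from the middle; it has an 8 mm long disc (11 mm diameter) behind a 8 mm long neck of 8 mm diameter.
- rod_rest: grey rod rest, fixed: base plate 60 x 156 x 10 mm (x, y, z) with two posts at y = -58 and +58 mm, each 10 mm thick and ending in an open 90 degree V, about 47 mm wide at the top, which is 84 mm above the worktop. Origin at the centre of the underside; the rod is to lie along its y axis.
- rest_seat (a point): point half-way between the two V-posts, 70 mm above the worktop: where the rod's middle is when it lies in both Vs. Axes as rod_rest.
- beaker: small clear glass beaker, 52 mm in diameter, 70 mm high, a loose bystander; origin at the centre of its underside.

How it is judged:
By the outcome, as a careful person would: the job done as asked, in the order asked, and still so for the second after the job is handed in, with the robot touching nothing.
It also fails if it takes over 51 s, if anything falls off the work surface, if the arm or the gripper's body presses on something with over 40 N, if the wrist force passes 120 N, or if a joint passes its speed limit or range.

## Robot

A 6-joint arm with a two-finger parallel gripper is mounted at the origin on a cart in front of the work surface, level with it; the furniture and walls round the work are solid. World frame = base frame: x ahead of the robot, y to its left, z up, the work surface at z = 0. Lengths are in m, angles in rad, forces in N, time in s.
With the tool pointing down it reaches from about 0.25 to 0.725 m from the base axis. Payload 4 kg.
Tool frame: the origin (TCP) lies at the very end of the fingers, on their centre line; the grasp point (between the pads) lies 19 mm behind it; x points along the fingers, z is the direction in which the jaws open and shut, and the axes are right-handed (so a half turn about x gives the same grasp; the last joint's range is limited). The gripper opens to 85 mm and grips with 20 to 120 N. Pads are 22 mm wide; open, the fingers measure 114 mm over their backs; the gripper's body (76 mm by 85 mm) begins 54 mm behind the grasp point. The pads swing forward as they close: fully open they stand 13 mm farther back than shut.
Start: joints at [1.342, 0.241, 0.005, 1.335, 0, 1.571], TCP at [0.113, 0.487, 0.231] pointing down, gripper open.
Joint ranges: [-2.72, 2.72], [-1.05, 1.87], [-1.09, 1.28], [-1.99, 2.15], [-1.42, 1.44], [-3.14, 3.14]. Speed limits (rad/s): [2.79, 2.79, 3.14, 3.14, 3.14, 3.14].

## Interface

Orientations are given as a unit quaternion [x, y, z, w].
In Python, from workcell import bot gives the robot as it stands.
- The arm moves only by the tool step_arm, never from a script. Its argument "series" is a list of rows, each an object of numbers: "x", "y", "z": the shift along the world's x, y, z in cm; "twist": the turn about the world's z in degrees; "jaw": the finger opening in cm, from 0 to 8.54. In form: [{"x": .., "y": .., "z": .., "twist": .., "jaw": ..}, ...]. A call has 1 to 10 rows; each row is the pose to reach, as a shift and turn from the pose measured when the call began; what a row does not reach only later rows make up. A row lasts 1/12 s, in which the tool goes at most 41.7 mm and 7.16 degrees, less where a joint would pass 70% of its speed; a pose out of reach is approached as far as the arm can. A call with a gripper value outside its range is refused whole. The fingers move at their own pace and stop on an object; the grip force is fixed at half the most. Time passes only in rows, so rows that repeat a pose let the fingers close. It gives the time, the measured TCP pose, the force and the opening at its end, in the units of the state.
- bot.get_obs(): the state, without advancing time (a new reading comes with each control period).
- bot.camera(name): name is "side" or "top"; returns (picture, depth): 420x560x3 uint8, red, green, blue; 420x560 float32, m along the optical axis (not along the pixel's ray), 0 where there is no reading.
- bot.camera_info(name): a dict with "camera_matrix" (3x3 intrinsics, pixels), "D" ([k1, k2, p1, p2, k3] as OpenCV has them; the pictures are not rectified), "R" (3x3) and "t" (3): a world point X has camera coordinates R X + t. Camera axes: x right, y down, z forward; pixel columns grow to the right and rows downward; lengths in m; the calibration is good to about 2 mm. A picture is of the moment at which its call begins. camera_info takes no time and is no camera call.
- bot.job_done(): hands the job in, once; it reports no verdict.
The state is a dict: "clock": time; "joint_pos": joint angles; "joint_vel": joint speeds; "tau": joint torques, N m; "eef_pos": TCP position; "tool_rot": TCP orientation; "ft_force": force on the tool from outside, world axes, zero at the start; "ft_torque": the same for the moment, N m; "grip_width": finger opening in m.
Only numpy, scipy, OpenCV 4.12 (cv2) and the standard library are available. Lean on these libraries where they do the work, as an engineer would, in place of code of your own. Each camera call takes 0.05 s, during which the arm holds its last target.

## Working session

There is one attempt and no reset: what is moved stays moved. The work goes in short steps, Python scripts to look and compute and a tool call to move; the robot and the scene stay as the last step left them, time stands still between calls to the robot, and variables do not carry over. Pictures are saved under pics/ and viewed, and the job is handed in when it is done.

Besides the shell and the picture viewer there is one more tool, called in YAML: its name, and indented under it one key for each argument. step_arm: Moves the arm, as the interface text tells. Its arguments: {"type":"object","properties":{"series":{"type":"array","items":{"type":"object","properties":{"x":{"type":"number"},"y":{"type":"number"},"z":{"type":"number"},"twist":{"type":"number"},"jaw":{"type":"number"}}}}},"required":["series"]}

```bash
mkdir -p pics; ls
python3 - <<'E'
from workcell import bot
import cv2,numpy as np
print(bot.get_obs())
for n in("side","top"):
    p,d=bot.camera(n); cv2.imwrite(f"pics/{n}0.png",p[:,:,::-1]); np.save(f"{n}0.npy",d); np.save(f"{n}0p.npy",p)
    print(n,bot.camera_info(n))
E
```

```text
pics
{'clock': 0.0, 'joint_pos': array([ 1.34200897e+00,  2.41405105e-01,  3.71588504e-03,  1.33517428e+00,
       -3.24257616e-05,  1.57084648e+00]), 'joint_vel': array([-1.58675487e-05,  3.94848613e-04, -1.72576724e-03,  6.59450792e-04,
        1.95165028e-03, -8.23151116e-04]), 'tau': array([-2.19256167e-04, -3.72319686e+01,  2.52408117e+01,  1.69163133e-02,
       -6.37973744e-05,  1.26934463e-07]), 'eef_pos': array([0.11326593, 0.48635912, 0.23041369]), 'tool_rot': array([-0.44010922,  0.55438025,  0.43918238,  0.55324972]), 'ft_force': array([ 0.88274378, -0.05338562, -0.96231602]), 'ft_torque': array([-0.00167569, -0.03273851, -0.04044103]), 'grip_width': 0.08549766668048898}
side {'camera_matrix': array([[394.1815781 ,   0.        , 286.56144951],
       [  0.        , 394.1815781 , 212.21458204],
       [  0.        ,   0.        ,   1.        ]]), 'D': array([-0.04367173,  0.        ,  0.        ,  0.        ,  0.        ]), 'R': array([[ 0.91055456, -0.4127592 ,  0.02280876],
       [-0.14677384, -0.3743804 , -0.91558547],
       [ 0.38645548,  0.8303428 , -0.40147603]]), 't': array([-0.55449006,  0.14530528,  0.83673559])}
top {'camera_matrix': array([[438.84426527,   0.        , 280.86253102],
       [  0.        , 438.84426527, 215.5166546 ],
       [  0.        ,   0.        ,   1.        ]]), 'D': array([-0.04796383,  0.        ,  0.        ,  0.        ,  0.        ]), 'R': array([[-0.07377098, -0.99726982,  0.00327931],
       [-0.97120775,  0.07109541, -0.22737842],
       [ 0.22652449, -0.01995882, -0.97380096]]), 't': array([0.03144323, 0.62073665, 0.99849085])}
```

View pics/side0.png

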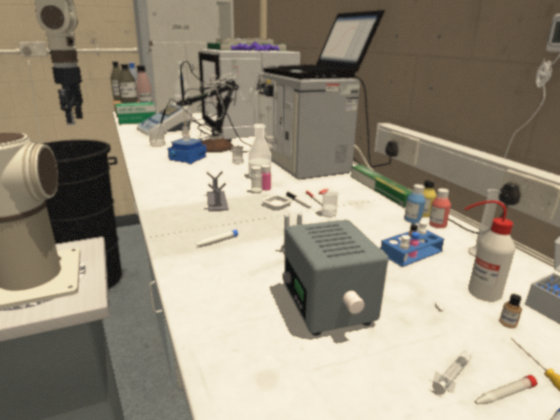

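View pics/top0.png

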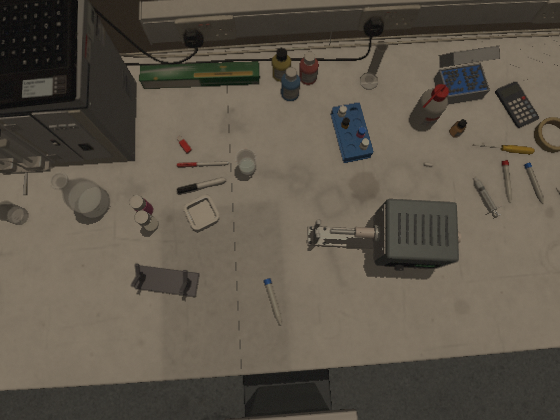

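The top view shows the furnace at (420,232), tube and rod about (365,232), fork (316,232), and the rest at (167,281). The beaker is probably the glass at (247,165). In the side view the furnace hides the fork, and the rest is at (216,195).

```bash
cat > h.py <<'E'
import cv2,numpy as np
from workcell import bot
def cam(n):
    i=bot.camera_info(n); return i["camera_matrix"],i["D"],i["R"],i["t"]
def rays(n,px):
    K,D,R,t=cam(n); q=cv2.undistortPoints(np.array(px,float).reshape(-1,1,2),K,D).reshape(-1,2)
    d=np.c_[q,np.ones(len(q))]@R
    return -R.T@t,d
def onz(n,px,z):
    C,d=rays(n,px); return C+d*((z-C[2])/d[:,2])[:,None]
def cloud(n,dep):
    v,u=np.mgrid[0:420,0:560]; K,D,R,t=cam(n)
    q=cv2.undistortPoints(np.c_[u.ravel(),v.ravel()].astype(float).reshape(-1,1,2),K,D).reshape(-1,2)
    P=(np.c_[q,np.ones(len(q))]*dep.reshape(-1,1)-t)@R
    P[dep.ravel()==0]=np.nan
    return P.reshape(420,560,3)
def proj(n,X):
    K,D,R,t=cam(n); return cv2.projectPoints(np.array(X,float).reshape(-1,1,3),cv2.Rodrigues(R)[0],t,K,D)[0].reshape(-1,2)
E
python3 - <<'E'
from h import *
p=np.load("top0p.npy"); d=np.load("top0.npy"); P=cloud("top",d)
np.set_printoptions(precision=3,suppress=True)
a=p[190:280,290:470,::-1]; b=p[250:310,120:215,::-1]; c=p[140:190,220:270,::-1]
cv2.imwrite("pics/fz.png",np.clip(cv2.resize(a,None,fx=4.4,fy=4.4,interpolation=2)*1.5,0,255))
b=cv2.resize(b,(570,360),interpolation=2);c=cv2.resize(c,(220,220),interpolation=2)
o=np.zeros((360,790,3),np.uint8);o[:,:570]=b;o[:220,570:]=c
cv2.imwrite("pics/rz.png",np.clip(o*1.5,0,255))
print((P[225:242:1,300:400:4,2]*1000).round(0).astype(int).tolist())
s=np.load("side0p.npy")[170:270,190:360,::-1]
cv2.imwrite("pics/sz.png",cv2.resize(s,None,fx=4.5,fy=4.5,interpolation=2))
E
```

```text
[[-4, -3, 4, -3, 86, 0, 0, 0, -2, 1, 2, 1, -2, -2, 0, -2, -2, -1, -3, 91, 105, 137, 146, 151, 147], [1, -2, 10, 13, 75, 0, 0, -3, -2, 0, -1, 0, 1, 0, -2, 0, -1, 0, 1, 96, 101, 138, 146, 150, 148], [-5, -4, 10, 10, 68, 7, 12, 7, 9, 7, -1, 2, 2, 3, 89, 84, 83, 86, -3, 96, 101, 140, 150, 147, 146], [-2, -1, 6, 4, 72, 8, 11, 7, 7, 6, 7, 10, 7, 9, 89, 91, -9223372036854775808, 90, 92, 100, 101, 137, 151, -9223372036854775808, 149], [0, -3, 7, 9, 67, 8, 12, 5, 79, 82, 79, 75, 8, 11, 90, 91, 90, 91, 88, 98, 102, 138, 149, 151, 149], [0, -1, 10, 9, 67, 7, 7, 10, 78, 81, 78, 84, 87, 81, 92, 91, 92, 89, 92, 98, 100, 137, 145, 149, 150], [1, -2, 9, 8, 65, 7, 9, 8, 81, 82, 80, 78, 82, 81, 91, 94, 89, 93, 90, 103, 103, 137, 147, 148, 151], [2, -1, 8, 7, 69, 10, 11, 10, 82, 79, 76, 82, 80, 81, 86, 88, 91, 93, 89, 102, 103, 137, 152, 150, 148], [0, -1, 8, 14, 98, 8, 6, 8, 77, 81, 81, 80, 78, 82, 94, 92, 90, 93, 88, 102, 102, 138, 149, 150, 151], [-1, -3, 7, 9, 100, 10, 8, 8, 8, 10, 7, 13, 73, 78, 88, 93, 93, 89, 89, 100, 100, 138, 147, 150, 150], [2, -1, 11, 8, 98, 8, 10, 10, 9, 8, 11, 9, 6, 9, 89, 89, 87, 89, 87, 94, 99, 137, 147, 150, 149], [2, -1, 5, 6, 104, 8, 8, 9, 13, 10, 10, 7, 10, 11, 82, 86, 86, 86, 85, 97, 106, 140, 144, 148, 147], [1, 1, 11, 5, 98, 10, 9, 13, 6, 8, 5, 11, 8, 9, 81, 79, 80, 83, 85, 94, 102, 136, 144, 150, 149], [-1, 1, 9, 8, 92, 7, 10, 10, 6, 6, 6, 13, 11, 7, 11, 9, 10, 5, 70, 91, 102, 140, 150, 147, 149], [3, -1, 8, 8, 77, 7, 9, 6, 8, 11, 7, 9, 6, 10, 14, 7, 12, 9, 70, 91, 105, 137, 149, 151, 150], [-3, -1, 10, 10, 61, 7, 10, 7, 9, 8, 12, 9, 11, 9, 7, 7, 8, 8, 13, 90, 104, 139, 146, 151, 149], [-3, -1, 9, 12, 47, 9, 9, 7, 9, 8, 6, 10, 10, 9, 11, 7, 11, 7, 10, 83, 102, 137, 147, 150, 146]][ WARN:0@0.715] global loadsave.cpp:1063 imwrite_ Unsupported depth image for selected encoder is fallbacked to CV_8U.
<stdin>:9: RuntimeWarning: invalid value encountered in cast
```

View pics/fz.png

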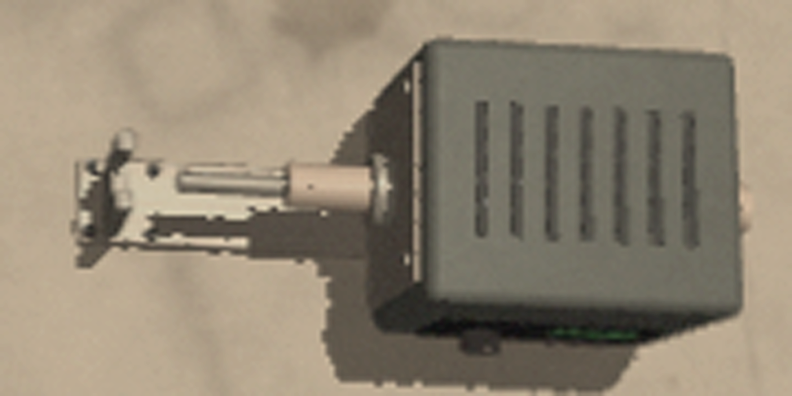

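View pics/rz.png

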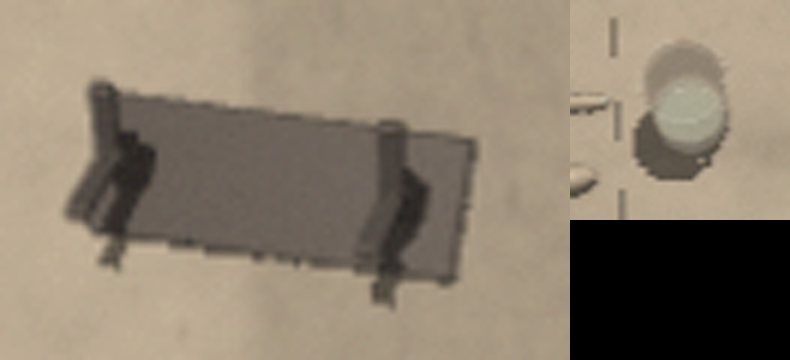

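View pics/sz.png

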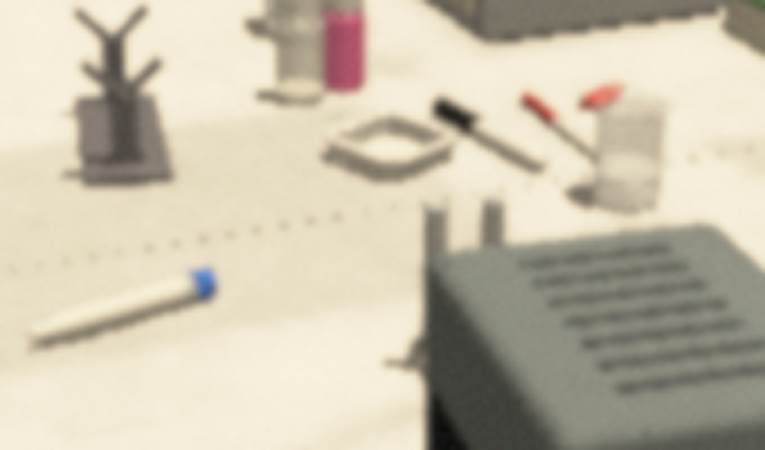

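Run:
```python
from h import *
np.set_printoptions(precision=4,suppress=True)
d=np.load("top0.npy"); P=cloud("top",d); p=np.load("top0p.npy").astype(int)
# rod & tube column edges, cast to plane through axis
def edges(u0,u1,zlo,zhi,zax):
    L=[]
    for u in range(u0,u1):
        v=[v for v in range(218,246) if zlo<P[v,u,2]<zhi]
        if v: L.append([u,min(v)-.5,max(v)+.5])
    return np.array(L)
E=edges(326,380,.066,.105,0)
print(E.tolist())
for lo,hi,z in((333,353,.077),(358,374,.080)):
    e=E[(E[:,0]>=lo)&(E[:,0]<hi)]; m=onz("top",np.c_[e[:,0],(e[:,1]+e[:,2])/2],z)
    w=onz("top",e[:,[0,1]],z)-onz("top",e[:,[0,2]],z)
    f=np.polyfit(m[:,1],m[:,0],1); print("axis x=",f,"angle",np.degrees(np.arctan(f[0])),"x mean",m[:,0].mean(), m[:,1].min(),m[:,1].max(),"width",np.median(w[:,0]))
print("rod end",onz("top",[[330,231]],.083),"mouth",onz("top",[[355,232]],.09))
# fork top points
M=(P[...,2]>.09)&(P[...,2]<.106); u=np.mgrid[0:420,0:560][1]; M&=(u<325)&(u>300); M[:215]=0;M[250:]=0
print("fork top",P[M].round(3).tolist())
# furnace top
M=(P[...,2]>.144)&(P[...,2]<.156); M[:190]=0;M[280:]=0;M[:,:360]=0;M[:,480:]=0
r=cv2.minAreaRect((P[M][:,:2]*1000).astype(np.float32)); print("furn top",r)
# rest plate
M=(P[...,2]>.005)&(P[...,2]<.016);M[:255]=0;M[310:]=0;M[:,:125]=0;M[:,210:]=0
g=p.max(2); M&=g<120
r=cv2.minAreaRect((P[M][:,:2]*1000).astype(np.float32)); print("rest",r,M.sum())
M=(P[...,2]>.06)&(P[...,2]<.1);M[:255]=0;M[310:]=0;M[:,:125]=0;M[:,210:]=0
Q=P[M];a=Q[Q[:,1]>Q[:,1].mean()];b=Q[Q[:,1]<Q[:,1].mean()];
for q in(a,b): print("post",len(q),q.mean(0),q.min(0),q.max(0))
# beaker
M=(P[...,2]>.02)&(P[...,2]<.1);M[:140]=0;M[190:]=0;M[:,:230]=0;M[:,265:]=0
print("beaker",P[M].mean(0) if M.any() else None,M.sum(),onz("top",[[247,165],[247,161]],.035))
```

```text
[[330.0, 228.5, 233.5], [331.0, 228.5, 233.5], [332.0, 228.5, 233.5], [333.0, 228.5, 233.5], [334.0, 228.5, 233.5], [335.0, 228.5, 233.5], [336.0, 228.5, 233.5], [337.0, 228.5, 233.5], [338.0, 228.5, 233.5], [339.0, 228.5, 233.5], [340.0, 228.5, 233.5], [341.0, 228.5, 233.5], [342.0, 228.5, 233.5], [343.0, 228.5, 233.5], [344.0, 228.5, 233.5], [345.0, 229.5, 233.5], [346.0, 229.5, 233.5], [347.0, 229.5, 234.5], [348.0, 229.5, 234.5], [349.0, 229.5, 234.5], [350.0, 229.5, 234.5], [351.0, 229.5, 234.5], [352.0, 229.5, 234.5], [353.0, 229.5, 234.5], [354.0, 227.5, 236.5], [355.0, 226.5, 237.5], [356.0, 226.5, 237.5], [357.0, 226.5, 237.5], [358.0, 226.5, 237.5], [359.0, 226.5, 237.5], [360.0, 226.5, 237.5], [361.0, 226.5, 237.5], [362.0, 226.5, 237.5], [363.0, 226.5, 237.5], [364.0, 226.5, 237.5], [365.0, 226.5, 237.5], [366.0, 226.5, 237.5], [367.0, 226.5, 237.5], [368.0, 226.5, 237.5], [369.0, 227.5, 237.5], [370.0, 227.5, 237.5], [371.0, 227.5, 237.5], [372.0, 227.5, 239.5], [373.0, 224.5, 241.5], [374.0, 224.5, 241.5], [375.0, 224.5, 241.5], [376.0, 224.5, 241.5], [377.0, 217.5, 245
[... 1177 characters left out ...]
04], [0.56, -0.095, 0.097], [0.559, -0.097, 0.1], [0.559, -0.099, 0.099], [0.559, -0.091, 0.091], [0.557, -0.092, 0.098], [0.557, -0.094, 0.099], [0.557, -0.097, 0.099], [0.557, -0.099, 0.098], [0.556, -0.093, 0.092], [0.556, -0.095, 0.091]]
furn top ((548.1231079101562, -328.3356628417969), (163.44700622558594, 139.8299560546875), 82.6583023071289)
rest ((473.8793029785156, 272.747802734375), (185.99053955078125, 104.38134002685547), 85.9675064086914) 1243
post 106 [0.5008 0.3402 0.0732] [0.4753 0.331  0.0602] [0.5266 0.3517 0.0856]
post 106 [0.4787 0.2252 0.0736] [0.4511 0.2164 0.0601] [0.5046 0.2343 0.0843]
beaker [0.7807 0.0657 0.0436] 370 [[0.7705 0.0628 0.035 ]
 [0.7815 0.0621 0.035 ]]
```

Run:
```python
from h import *
from scipy.spatial.transform import Rotation as R
o=bot.get_obs(); r=R.from_quat(o["tool_rot"]).as_matrix(); print(r.round(3),o["eef_pos"])
z=r[:,2]; a=np.degrees(np.arctan2(z[1],z[0])); print("jaw az",a,"want",-7.7,"twist",(-7.7-a+90)%180-90)
print((np.array([.571,-.149])-o["eef_pos"][:2])*100)
```

```text
[[-0.    -0.974  0.227]
 [-0.002  0.227  0.974]
 [-1.     0.    -0.002]] [0.11324945 0.48639998 0.23049549]
jaw az 76.89261775638397 want -7.7 twist -84.59261775638397
[ 45.77505503 -63.53999805]
```

step_arm:
  series:
    - {"x": 2, "y": -3, "twist": -4, "jaw": 5}
    - {"x": 4.5, "y": -6.5, "twist": -8, "jaw": 5}
    - {"x": 7, "y": -10, "twist": -12, "jaw": 5}
    - {"x": 9.5, "y": -13.5, "twist": -16, "jaw": 5}
    - {"x": 12, "y": -17, "twist": -20, "jaw": 5}
    - {"x": 14.5, "y": -20.5, "twist": -25, "jaw": 5}
    - {"x": 17, "y": -24, "twist": -30, "jaw": 5}
    - {"x": 19.5, "y": -27.5, "twist": -35, "jaw": 5}
    - {"x": 22, "y": -31, "twist": -40, "jaw": 5}
    - {"x": 24, "y": -33.5, "twist": -44, "jaw": 5}

```text
$.series[0]: bad value
```

```bash
cat > st.py <<'E'
from h import *
from scipy.spatial.transform import Rotation as R
import sys
o=bot.get_obs(); z=R.from_quat(o["tool_rot"]).as_matrix()[:,2]; a=np.degrees(np.arctan2(z[1],z[0])); a=(a+90)%180-90
p=o["eef_pos"]; print("t",round(o["clock"],2),"pos",p.round(4),"az",round(a,2),"F",o["ft_force"].round(1),"w",round(o["grip_width"],4))
print(np.round(R.from_quat(o["tool_rot"]).as_matrix()[:,0],3))
if len(sys.argv)>1:
    T=np.array(list(map(float,sys.argv[1:5]))); print("shift cm",((T[:3]-p)*100).round(2),"twist",round((T[3]-a+90)%180-90,2))
E
python3 st.py .571 -.149 .12 -7.7
```

```text
t 0.1 pos [0.1132 0.4864 0.2305] az 76.89 F [-0.3  0.8  0.6] w 0.0856
[-0.    -0.002 -1.   ]
shift cm [ 45.78 -63.54 -11.05] twist -84.59
```

step_arm:
  series:
    - {"x": 2, "y": -3, "z": 0, "twist": -4, "jaw": 5}
    - {"x": 4.5, "y": -6.5, "z": 0, "twist": -8, "jaw": 5}
    - {"x": 7, "y": -10, "z": 0, "twist": -12, "jaw": 5}
    - {"x": 9.5, "y": -13.5, "z": 0, "twist": -16, "jaw": 5}
    - {"x": 12, "y": -17, "z": 0, "twist": -20, "jaw": 5}
    - {"x": 14.5, "y": -20.5, "z": 0, "twist": -25, "jaw": 5}
    - {"x": 17, "y": -24, "z": 0, "twist": -30, "jaw": 5}
    - {"x": 19.5, "y": -27.5, "z": 0, "twist": -35, "jaw": 5}
    - {"x": 22, "y": -31, "z": 0, "twist": -40, "jaw": 5}
    - {"x": 24, "y": -33.5, "z": 0, "twist": -44, "jaw": 5}

```text
clock: 0.93
eef_pos: [0.3528, 0.1502, 0.2304]
tool_rot: [-0.199, 0.679, 0.199, 0.678]
ft_force: [0.5, 0.8, 0.1]
grip_width: 0.0502
```

```bash
python3 st.py .571 -.149 .12 -7.7
```

```text
t 0.93 pos [0.3528 0.1502 0.2304] az 32.67 F [0.5 0.8 0.1] w 0.0502
[-0.002 -0.001 -1.   ]
shift cm [ 21.82 -29.92 -11.04] twist -40.37
```

step_arm:
  series:
    - {"x": 2, "y": -3, "z": 0, "twist": -4, "jaw": 5}
    - {"x": 4.5, "y": -6, "z": 0, "twist": -8, "jaw": 5}
    - {"x": 7, "y": -9.5, "z": 0, "twist": -13, "jaw": 5}
    - {"x": 9.5, "y": -13, "z": 0, "twist": -18, "jaw": 5}
    - {"x": 12, "y": -16.5, "z": 0, "twist": -23, "jaw": 5}
    - {"x": 14.5, "y": -20, "z": 0, "twist": -28, "jaw": 5}
    - {"x": 17, "y": -23.5, "z": 0, "twist": -33, "jaw": 5}
    - {"x": 19.5, "y": -27, "z": 0, "twist": -37.5, "jaw": 5}
    - {"x": 21.2, "y": -29, "z": 0, "twist": -40.4, "jaw": 5}
    - {"x": 21.8, "y": -29.9, "z": 0, "twist": -40.4, "jaw": 5}

```text
clock: 1.77
eef_pos: [0.5728, -0.1531, 0.2287]
tool_rot: [0.049, 0.706, -0.05, 0.705]
ft_force: [1.0, -0.6, -0.1]
grip_width: 0.0501
```

```bash
python3 st.py .571 -.149 .058 -7.7
python3 - <<'E'
from h import *
p,d=bot.camera("top"); cv2.imwrite("pics/t1.png",cv2.resize(p[150:300,270:470,::-1],(800,600),interpolation=2))
E
```

```text
t 1.77 pos [ 0.5728 -0.1531  0.2287] az -8.07 F [ 1.  -0.6 -0.1] w 0.0501
[-0.002 -0.001 -1.   ]
shift cm [ -0.18   0.41 -17.07] twist 0.37
```

View pics/t1.png

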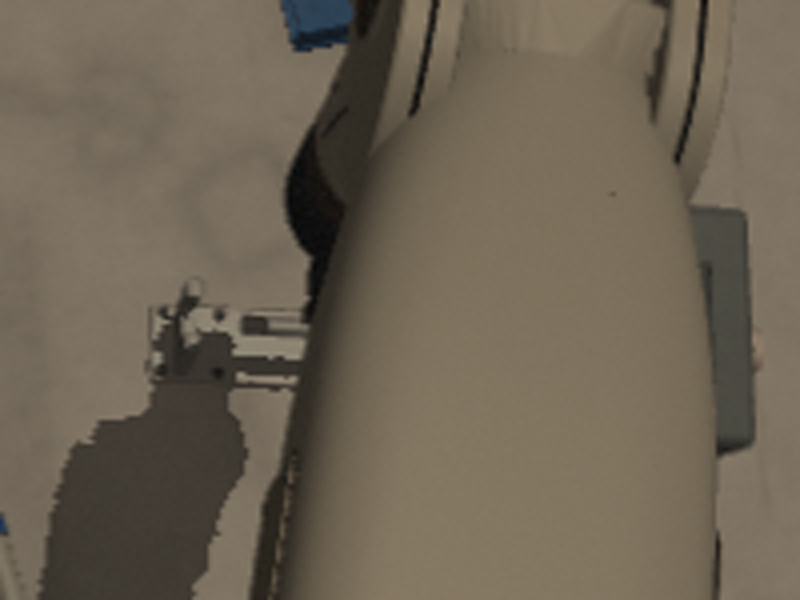

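The arm hides the grasp site in the top view. Only the fork, at about (185,330) in the crop, and the rod end at (255,325) show. I'll descend on the measured line.

step_arm:
  series:
    - {"x": -0.1, "y": 0.3, "z": -1.5, "twist": 0.4, "jaw": 5}
    - {"x": -0.2, "y": 0.4, "z": -4, "twist": 0.4, "jaw": 5}
    - {"x": -0.2, "y": 0.4, "z": -6.5, "twist": 0.4, "jaw": 5}
    - {"x": -0.2, "y": 0.4, "z": -9, "twist": 0.4, "jaw": 5}
    - {"x": -0.2, "y": 0.4, "z": -11, "twist": 0.4, "jaw": 5}
    - {"x": -0.2, "y": 0.4, "z": -12, "twist": 0.4, "jaw": 5}
    - {"x": -0.2, "y": 0.4, "z": -12, "twist": 0.4, "jaw": 5}

```text
clock: 2.4
eef_pos: [0.5681, -0.1478, 0.1055]
tool_rot: [0.047, 0.709, -0.046, 0.702]
ft_force: [0.5, 0.7, -0.6]
grip_width: 0.05
```

```bash
python3 st.py .571 -.149 .058 -7.7
python3 - <<'E'
from h import *
p,d=bot.camera("side"); cv2.imwrite("pics/s1.png",cv2.resize(p[120:330,220:440,::-1],(628,600),interpolation=2))
E
```

```text
t 2.4 pos [ 0.5681 -0.1478  0.1055] az -7.56 F [ 0.5  0.7 -0.6] w 0.05
[-0.009  0.001 -1.   ]
shift cm [ 0.29 -0.12 -4.75] twist -0.14
```

View pics/s1.png

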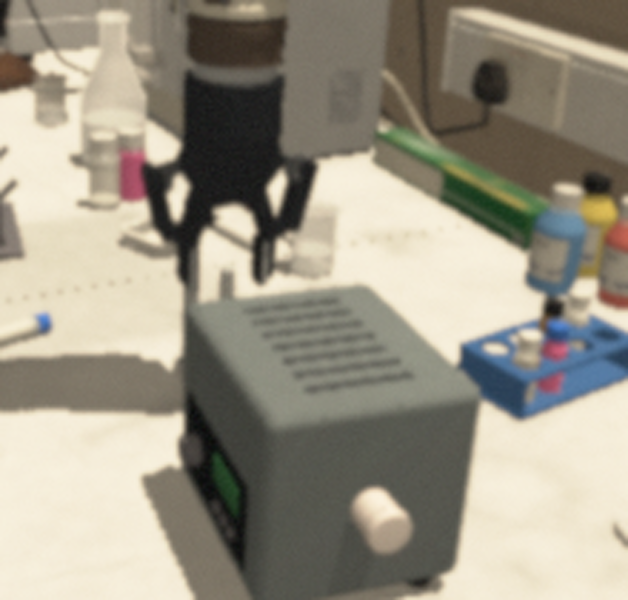

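The side view shows the open fingers at (185,265) and (262,265), straddling the fork prongs at (195–228,280). The gripper is clear of the housing, so I'll go down.

step_arm:
  series:
    - {"x": 0.3, "y": -0.1, "z": -1.5, "twist": -0.1, "jaw": 5}
    - {"x": 0.3, "y": -0.1, "z": -3, "twist": -0.1, "jaw": 5}
    - {"x": 0.3, "y": -0.1, "z": -4.2, "twist": -0.1, "jaw": 5}
    - {"x": 0.3, "y": -0.1, "z": -4.7, "twist": -0.1, "jaw": 5}
    - {"x": 0.3, "y": -0.1, "z": -4.7, "twist": -0.1, "jaw": 5}
    - {"x": 0.3, "y": -0.1, "z": -4.7, "twist": -0.1, "jaw": 5}

```text
clock: 2.95
eef_pos: [0.5733, -0.1494, 0.0618]
tool_rot: [0.047, 0.707, -0.047, 0.704]
ft_force: [0.0, 0.7, 0.8]
grip_width: 0.0502
```

```bash
python3 st.py .571 -.149 .058 -7.7
```

```text
t 2.95 pos [ 0.5733 -0.1494  0.0618] az -7.66 F [0.  0.7 0.8] w 0.0502
[-0.004 -0.    -1.   ]
shift cm [-0.23  0.04 -0.38] twist -0.04
```

step_arm:
  series:
    - {"x": -0.2, "y": 0, "z": -0.4, "twist": 0, "jaw": 5}
    - {"x": -0.2, "y": 0, "z": -0.4, "twist": 0, "jaw": 3.5}
    - {"x": -0.2, "y": 0, "z": -0.4, "twist": 0, "jaw": 2.5}

```text
clock: 3.2
eef_pos: [0.5716, -0.1495, 0.0585]
tool_rot: [0.047, 0.707, -0.047, 0.704]
ft_force: [-0.1, -0.1, -0.6]
grip_width: 0.0269
```

```bash
python3 st.py .5716 -.149 .058 -7.7
```

```text
t 3.2 pos [ 0.5716 -0.1495  0.0585] az -7.66 F [-0.1 -0.1 -0.6] w 0.0269
[-0.003 -0.    -1.   ]
shift cm [ 0.    0.05 -0.05] twist -0.04
```

Now I'll close on the rod.

step_arm:
  series:
    - {"x": 0, "y": 0, "z": 0, "twist": 0, "jaw": 1.5}
    - {"x": 0, "y": 0, "z": 0, "twist": 0, "jaw": 0.5}
    - {"x": 0, "y": 0, "z": 0, "twist": 0, "jaw": 0.5}
    - {"x": 0, "y": 0, "z": 0, "twist": 0, "jaw": 0.5}
    - {"x": 0, "y": 0, "z": 0, "twist": 0, "jaw": 0.5}

```text
clock: 3.62
eef_pos: [0.5719, -0.1496, 0.0589]
tool_rot: [0.047, 0.706, -0.048, 0.705]
ft_force: [0.6, 0.1, 1.4]
grip_width: 0.01
```

```bash
python3 st.py
```

```text
t 3.62 pos [ 0.5719 -0.1496  0.0589] az -7.66 F [0.6 0.1 1.4] w 0.01
[-0.002 -0.001 -1.   ]
```

step_arm:
  series:
    - {"x": 0.05, "y": 0.4, "z": 0, "twist": 0, "jaw": 0.5}
    - {"x": 0.13, "y": 1, "z": 0, "twist": 0, "jaw": 0.5}
    - {"x": 0.22, "y": 1.6, "z": 0, "twist": 0, "jaw": 0.5}
    - {"x": 0.3, "y": 2.2, "z": 0, "twist": 0, "jaw": 0.5}
    - {"x": 0.38, "y": 2.8, "z": 0, "twist": 0, "jaw": 0.5}
    - {"x": 0.4, "y": 3, "z": 0, "twist": 0, "jaw": 0.5}
    - {"x": 0.4, "y": 3, "z": 0, "twist": 0, "jaw": 0.5}

```text
clock: 4.2
eef_pos: [0.576, -0.1182, 0.0588]
tool_rot: [0.047, 0.706, -0.047, 0.705]
ft_force: [0.7, 0.9, 1.5]
grip_width: 0.0101
```

```bash
python3 st.py;  python3 - <<'E'
from h import *
p,d=bot.camera("top"); cv2.imwrite("pics/t2.png",cv2.resize(p[150:300,270:470,::-1],(800,600),interpolation=2))
E
```

```text
t 4.2 pos [ 0.576  -0.1182  0.0588] az -7.57 F [0.7 0.9 1.5] w 0.0101
[-0.002  0.    -1.   ]
```

View pics/t2.png

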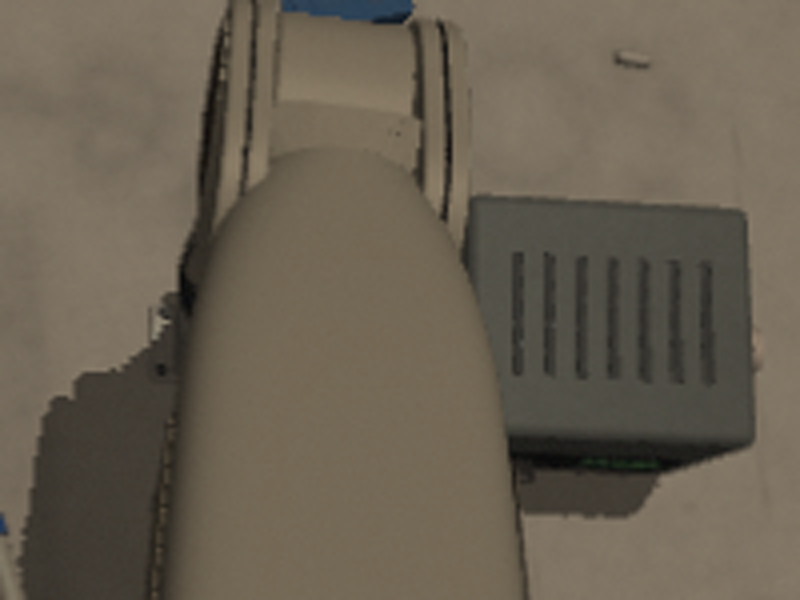

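The top view shows the arm over the fork with the furnace unmoved. The fingers stop at 10 mm, so the rod is held. I'll open, go back and take a fresh hold.

step_arm:
  series:
    - {"x": 0, "y": 0, "z": 0, "twist": 0, "jaw": 2.8}
    - {"x": 0, "y": 0, "z": 0, "twist": 0, "jaw": 2.8}
    - {"x": 0, "y": 0, "z": 0, "twist": 0, "jaw": 2.8}
    - {"x": -0.13, "y": -1, "z": 0, "twist": 0, "jaw": 2.8}
    - {"x": -0.33, "y": -2.5, "z": 0, "twist": 0, "jaw": 2.8}
    - {"x": -0.53, "y": -4, "z": 0, "twist": 0, "jaw": 2.8}
    - {"x": -0.63, "y": -4.7, "z": 0, "twist": 0, "jaw": 2.8}
    - {"x": -0.63, "y": -4.7, "z": 0, "twist": 0, "jaw": 2.8}
    - {"x": -0.63, "y": -4.7, "z": 0, "twist": 0, "jaw": 2.8}

```text
clock: 5.0
eef_pos: [0.5694, -0.1661, 0.0587]
tool_rot: [0.048, 0.706, -0.047, 0.705]
ft_force: [0.8, 0.5, -0.1]
grip_width: 0.0285
```

```bash
python3 st.py;  python3 - <<'E'
from h import *
p,d=bot.camera("top"); cv2.imwrite("pics/t3.png",cv2.resize(p[150:300,270:470,::-1],(800,600),interpolation=2))
E
```

```text
t 5.0 pos [ 0.5694 -0.1661  0.0587] az -7.67 F [ 0.8  0.5 -0.1] w 0.0285
[-0.002  0.001 -1.   ]
```

View pics/t3.png

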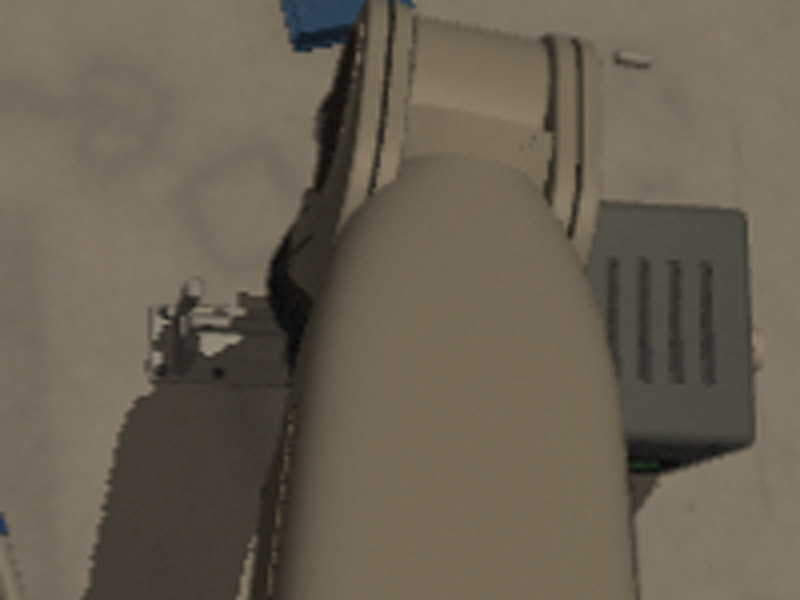

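The rod's end is now at about (195,318), at the fork. Its advance matches the pull. I'll take hold again and pull 47 mm through the slot.

step_arm:
  series:
    - {"x": 0, "y": 0, "z": 0, "twist": 0, "jaw": 0.5}
    - {"x": 0, "y": 0, "z": 0, "twist": 0, "jaw": 0.5}
    - {"x": 0, "y": 0, "z": 0, "twist": 0, "jaw": 0.5}
    - {"x": 0, "y": 0, "z": 0, "twist": 0, "jaw": 0.5}
    - {"x": 0.05, "y": 0.4, "z": 0, "twist": 0, "jaw": 0.5}
    - {"x": 0.13, "y": 1, "z": 0, "twist": 0, "jaw": 0.5}
    - {"x": 0.2, "y": 1.5, "z": 0, "twist": 0, "jaw": 0.5}

```text
clock: 5.63
eef_pos: [0.5716, -0.1499, 0.0587]
tool_rot: [0.047, 0.706, -0.047, 0.705]
ft_force: [-0.4, -0.5, 0.6]
grip_width: 0.0097
```

```bash
python3 st.py .576 -.118 .0588 -7.7
```

```text
t 5.63 pos [ 0.5716 -0.1499  0.0587] az -7.62 F [-0.4 -0.5  0.6] w 0.0097
[-0.002  0.001 -1.   ]
shift cm [0.44 3.19 0.01] twist -0.08
```

step_arm:
  series:
    - {"x": 0.08, "y": 0.6, "z": 0, "twist": 0, "jaw": 0.5}
    - {"x": 0.16, "y": 1.2, "z": 0, "twist": 0, "jaw": 0.5}
    - {"x": 0.25, "y": 1.8, "z": 0, "twist": 0, "jaw": 0.5}
    - {"x": 0.32, "y": 2.4, "z": 0, "twist": 0, "jaw": 0.5}
    - {"x": 0.4, "y": 3, "z": 0, "twist": 0, "jaw": 0.5}
    - {"x": 0.42, "y": 3.1, "z": 0, "twist": 0, "jaw": 0.5}
    - {"x": 0.42, "y": 3.1, "z": 0, "twist": 0, "jaw": 0.5}

```text
clock: 6.22
eef_pos: [0.5758, -0.1181, 0.0586]
tool_rot: [0.047, 0.707, -0.046, 0.705]
ft_force: [0.7, 0.8, -0.1]
grip_width: 0.0098
```

```bash
python3 st.py .569 -.166 .0588 -7.7
python3 - <<'E'
from h import *
p,d=bot.camera("top"); cv2.imwrite("pics/t4.png",cv2.resize(p[150:300,270:470,::-1],(800,600),interpolation=2))
E
```

```text
t 6.22 pos [ 0.5758 -0.1181  0.0586] az -7.56 F [ 0.7  0.8 -0.1] w 0.0098
[-0.003  0.001 -1.   ]
shift cm [-0.68 -4.79  0.02] twist -0.14
```

View pics/t4.png

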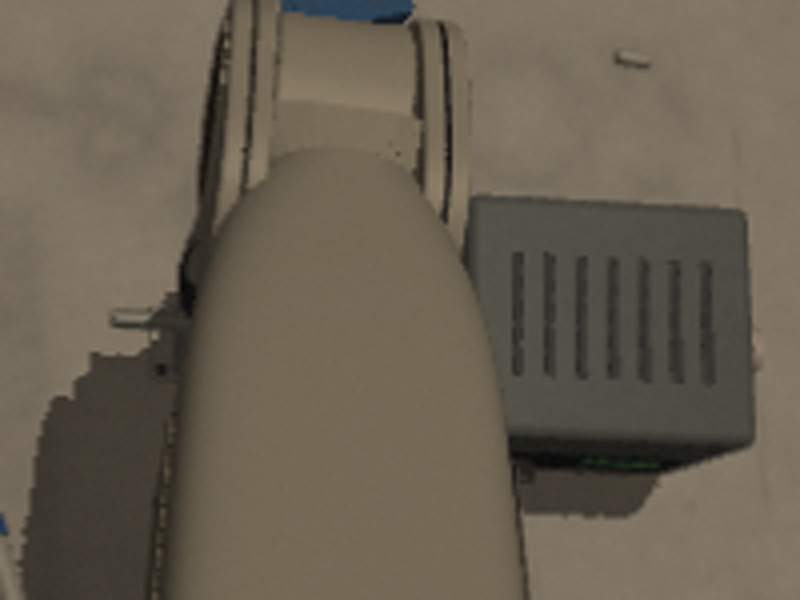

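The rod now passes the fork, with its end at about (110,318) in the crop. Third hold next.

step_arm:
  series:
    - {"x": 0, "y": 0, "z": 0, "twist": 0, "jaw": 2.8}
    - {"x": 0, "y": 0, "z": 0, "twist": 0, "jaw": 2.8}
    - {"x": 0, "y": 0, "z": 0, "twist": 0, "jaw": 2.8}
    - {"x": -0.13, "y": -1, "z": 0, "twist": 0, "jaw": 2.8}
    - {"x": -0.33, "y": -2.5, "z": 0, "twist": 0, "jaw": 2.8}
    - {"x": -0.53, "y": -4, "z": 0, "twist": 0, "jaw": 2.8}
    - {"x": -0.65, "y": -4.8, "z": 0, "twist": 0, "jaw": 2.8}
    - {"x": -0.65, "y": -4.8, "z": 0, "twist": 0, "jaw": 2.8}
    - {"x": -0.65, "y": -4.8, "z": 0, "twist": 0, "jaw": 2.8}

```text
clock: 7.02
eef_pos: [0.5691, -0.1672, 0.0586]
tool_rot: [0.048, 0.706, -0.047, 0.705]
ft_force: [-0.0, 0.5, 0.1]
grip_width: 0.0278
```

step_arm:
  series:
    - {"x": 0, "y": 0, "z": 0, "twist": 0, "jaw": 0.5}
    - {"x": 0, "y": 0, "z": 0, "twist": 0, "jaw": 0.5}
    - {"x": 0, "y": 0, "z": 0, "twist": 0, "jaw": 0.5}
    - {"x": 0, "y": 0, "z": 0, "twist": 0, "jaw": 0.5}
    - {"x": 0.05, "y": 0.4, "z": 0, "twist": 0, "jaw": 0.5}
    - {"x": 0.13, "y": 1, "z": 0, "twist": 0, "jaw": 0.5}
    - {"x": 0.2, "y": 1.5, "z": 0, "twist": 0, "jaw": 0.5}

```text
clock: 7.6
eef_pos: [0.5711, -0.1513, 0.0585]
tool_rot: [0.048, 0.707, -0.047, 0.705]
ft_force: [0.2, -0.9, -0.1]
grip_width: 0.0101
```

```bash
python3 st.py .576 -.118 .0588 -7.7
```

```text
t 7.6 pos [ 0.5711 -0.1513  0.0585] az -7.65 F [ 0.2 -0.9 -0.1] w 0.0101
[-0.003  0.002 -1.   ]
shift cm [0.49 3.33 0.03] twist -0.05
```

step_arm:
  series:
    - {"x": 0.08, "y": 0.6, "z": 0, "twist": 0, "jaw": 0.5}
    - {"x": 0.16, "y": 1.2, "z": 0, "twist": 0, "jaw": 0.5}
    - {"x": 0.25, "y": 1.8, "z": 0, "twist": 0, "jaw": 0.5}
    - {"x": 0.32, "y": 2.4, "z": 0, "twist": 0, "jaw": 0.5}
    - {"x": 0.4, "y": 3, "z": 0, "twist": 0, "jaw": 0.5}
    - {"x": 0.44, "y": 3.2, "z": 0, "twist": 0, "jaw": 0.5}
    - {"x": 0.44, "y": 3.2, "z": 0, "twist": 0, "jaw": 0.5}

```text
clock: 8.18
eef_pos: [0.5756, -0.1185, 0.0584]
tool_rot: [0.047, 0.707, -0.046, 0.705]
ft_force: [-0.5, -0.4, -0.1]
grip_width: 0.0101
```

```bash
python3 st.py .569 -.166 .0588 -7.7
python3 - <<'E'
from h import *
p,d=bot.camera("top"); cv2.imwrite("pics/t5.png",cv2.resize(p[150:300,200:400,::-1],(800,600),interpolation=2))
print((cloud("top",d)[229:240,272:306:3,2]*1000).round())
print(onz("top",[[278,230],[279,229],[280,229]],.083))
E
```

```text
t 8.18 pos [ 0.5756 -0.1185  0.0584] az -7.59 F [-0.5 -0.4 -0.1] w 0.0101
[-0.003  0.002 -1.   ]
shift cm [-0.66 -4.75  0.04] twist -0.11
[[-0. -2. 79. 77. 81. 80. 79. 78. 79. 79. 76. 82.]
 [ 3. -4. 75. 76. 76. 75. 80. 75. 81. 77. 77. 78.]
 [-1. -3.  1.  1. -2. 73. 74. 74. 80. 80. 76. 83.]
 [ 3. -7. -1.  1. -4. -3. -2.  2. -1. -2.  1. 73.]
 [-3.  1. -4. -1. -0. -1. -1. -2.  2. -4. -4.  1.]
 [-3.  1. -4.  1.  2. -2. -4. -4. -1.  2. -0. -1.]
 [-1.  0.  1.  1. -1. -2. -4. -3.  3. -2. -1.  1.]
 [-2. -1. -1. -0. -3.  2. -5.  0. -0.  2.  1. -1.]
 [-2.  2. -2. -3. -1.  1. -5. -3. -1. -3.  0. -1.]
 [ 0. -1. -3. -1. -0. -2. -2.  1. -1.  0. -1. -1.]
 [-1.  1.  2.  0. -1. -0. -0. -5. -4.  1.  1. -3.]]
[[ 0.58369502 -0.0045074   0.083     ]
 [ 0.58595345 -0.00707138  0.083     ]
 [ 0.58577844 -0.00945896  0.083     ]]
```

View pics/t5.png

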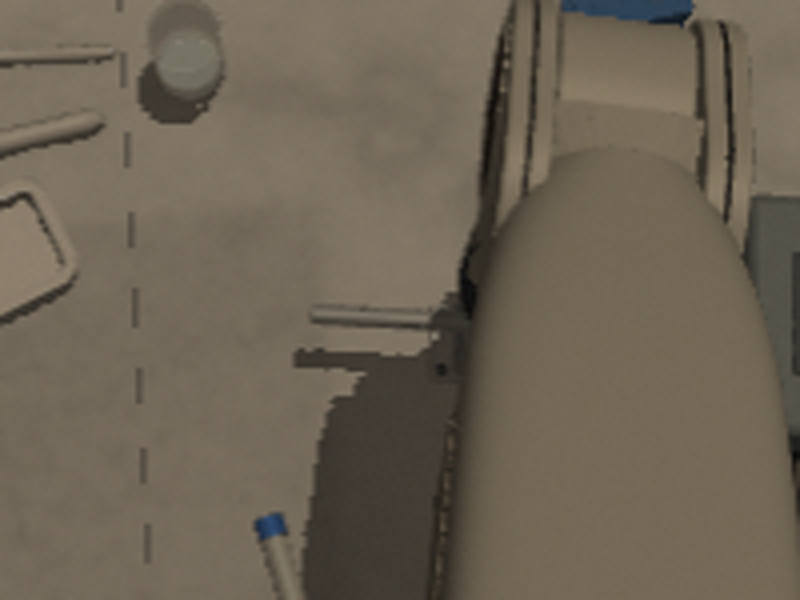

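```bash
cat > rod.py <<'E'
from h import *
import sys
def rod(u0,u1,v0,v1,zlo,zhi,zax,n="top"):
    p,d=bot.camera(n); P=cloud(n,d); L=[]
    for u in range(u0,u1):
        v=[v for v in range(v0,v1) if zlo<P[v,u,2]<zhi]
        if len(v)>=3: L.append([u,(min(v)+max(v))/2,max(v)-min(v)+1])
    e=np.array(L); m=onz(n,e[:,:2],zax)
    f=np.polyfit(m[:,1],m[:,0],1)
    print("u",e[0,0],e[-1,0],"w",np.median(e[:,2]),"angle",np.degrees(np.arctan(f[0])).round(2),"ends xy",m[0].round(4),m[-1].round(4), "zmed",np.nanmedian([P[int(round(a[1])),int(a[0]),2] for a in e]),"fit",f)
    return p
if __name__=="__main__":
    a=sys.argv; rod(*map(int,a[1:5]),*map(float,a[5:8]))
E
python3 rod.py 272 307 222 238 .06 .1 .077
```

```text
u 278.0 306.0 w 5.0 angle 7.31 ends xy [ 0.5898 -0.0049  0.077 ] [ 0.58   -0.0718  0.077 ] zmed 0.07891285643223352 fit [0.12833142 0.59034752]
```

The rod end is at (0.590, -0.005), about 183 mm out, so 17 mm is still in the tube. It lies in the tube and the fork. I'll release, rise, and re-grip beyond the fork.

step_arm:
  series:
    - {"x": 0, "y": 0, "z": 0, "twist": 0, "jaw": 3}
    - {"x": 0, "y": 0, "z": 0, "twist": 0, "jaw": 4}
    - {"x": 0, "y": 0, "z": 0, "twist": 0, "jaw": 4}
    - {"x": 0, "y": 0, "z": 1.5, "twist": 0, "jaw": 4}
    - {"x": 0, "y": 0, "z": 4, "twist": 0, "jaw": 4}
    - {"x": 0, "y": 0, "z": 6.5, "twist": 0, "jaw": 4}
    - {"x": 0, "y": 0, "z": 7.5, "twist": 0, "jaw": 4}
    - {"x": 0, "y": 0, "z": 7.5, "twist": 0, "jaw": 4}

```text
clock: 8.95
eef_pos: [0.5778, -0.12, 0.1368]
tool_rot: [0.047, 0.704, -0.047, 0.707]
ft_force: [0.3, -0.7, 0.6]
grip_width: 0.0404
```

```bash
python3 st.py .5808 -.0744 .1334 -7.4; python3 rod.py 272 307 222 238 .06 .1 .077
```

```text
t 8.95 pos [ 0.5778 -0.12    0.1368] az -7.66 F [ 0.3 -0.7  0.6] w 0.0404
[ 0.004  0.    -1.   ]
shift cm [ 0.3   4.56 -0.34] twist 0.26
u 278.0 306.0 w 5.0 angle 7.59 ends xy [ 0.5898 -0.0049  0.077 ] [ 0.58   -0.0718  0.077 ] zmed 0.0787073615544142 fit [0.13319684 0.59049177]
```

The rod stayed put. Now over the fork to the grasp spot beyond it.

step_arm:
  series:
    - {"x": 0.1, "y": 1, "z": -0.2, "twist": 0, "jaw": 4}
    - {"x": 0.2, "y": 2.5, "z": -0.3, "twist": 0.2, "jaw": 4}
    - {"x": 0.3, "y": 4, "z": -0.3, "twist": 0.2, "jaw": 4}
    - {"x": 0.3, "y": 4.6, "z": -0.3, "twist": 0.2, "jaw": 4}
    - {"x": 0.3, "y": 4.6, "z": -0.3, "twist": 0.2, "jaw": 4}
    - {"x": 0.3, "y": 4.6, "z": -0.3, "twist": 0.2, "jaw": 4}

```text
clock: 9.5
eef_pos: [0.579, -0.0732, 0.1305]
tool_rot: [0.046, 0.706, -0.045, 0.705]
ft_force: [-0.2, -0.4, 0.6]
grip_width: 0.0399
```

```bash
python3 st.py .5808 -.0735 .0575 -7.4
```

```text
t 9.5 pos [ 0.579  -0.0732  0.1305] az -7.39 F [-0.2 -0.4  0.6] w 0.0399
[-0.001  0.001 -1.   ]
shift cm [ 0.18 -0.03 -7.3 ] twist -0.01
```

step_arm:
  series:
    - {"x": 0.1, "y": 0, "z": -1, "twist": 0, "jaw": 4}
    - {"x": 0.15, "y": 0, "z": -2.5, "twist": 0, "jaw": 4}
    - {"x": 0.15, "y": 0, "z": -4, "twist": 0, "jaw": 4}
    - {"x": 0.15, "y": 0, "z": -5.5, "twist": 0, "jaw": 4}
    - {"x": 0.15, "y": 0, "z": -6.8, "twist": 0, "jaw": 4}
    - {"x": 0.15, "y": 0, "z": -7.3, "twist": 0, "jaw": 4}
    - {"x": 0.15, "y": 0, "z": -7.3, "twist": 0, "jaw": 4}
    - {"x": 0.15, "y": 0, "z": -7.3, "twist": 0, "jaw": 3}

```text
clock: 10.17
eef_pos: [0.5802, -0.0736, 0.0571]
tool_rot: [0.046, 0.706, -0.046, 0.705]
ft_force: [0.0, -0.7, -0.5]
grip_width: 0.0304
```

```bash
python3 st.py .5808 -.0735 .0575 -7.4
```

```text
t 10.17 pos [ 0.5802 -0.0736  0.0571] az -7.43 F [ 0.  -0.7 -0.5] w 0.0304
[-0.002  0.001 -1.   ]
shift cm [0.06 0.01 0.04] twist 0.03
```

step_arm:
  series:
    - {"x": 0, "y": 0, "z": 0, "twist": 0, "jaw": 0.5}
    - {"x": 0, "y": 0, "z": 0, "twist": 0, "jaw": 0.5}
    - {"x": 0, "y": 0, "z": 0, "twist": 0, "jaw": 0.5}
    - {"x": 0, "y": 0, "z": 0, "twist": 0, "jaw": 0.5}
    - {"x": 0.05, "y": 0.4, "z": 0, "twist": 0, "jaw": 0.5}
    - {"x": 0.13, "y": 1, "z": 0, "twist": 0, "jaw": 0.5}
    - {"x": 0.21, "y": 1.6, "z": 0, "twist": 0, "jaw": 0.5}
    - {"x": 0.3, "y": 2.3, "z": 0, "twist": 0, "jaw": 0.5}
    - {"x": 0.39, "y": 3, "z": 0, "twist": 0, "jaw": 0.5}
    - {"x": 0.44, "y": 3.4, "z": 0, "twist": 0, "jaw": 0.5}

```text
clock: 11.0
eef_pos: [0.5847, -0.0382, 0.057]
tool_rot: [0.046, 0.707, -0.045, 0.705]
ft_force: [-0.9, -1.8, 1.3]
grip_width: 0.0101
```

step_arm:
  series:
    - {"x": 0, "y": 0, "z": 0, "twist": 0, "jaw": 0.5}

```text
clock: 11.08
eef_pos: [0.5847, -0.037, 0.0569]
tool_rot: [0.045, 0.707, -0.044, 0.705]
ft_force: [0.9, -1.0, 0.9]
grip_width: 0.0098
```

```bash
python3 st.py
python3 - <<'E'
from rod import *
p=rod(250,300,220,238,.05,.11,.077)
cv2.imwrite("pics/t6.png",cv2.resize(p[150:300,220:420,::-1],(800,600),interpolation=2))
E
```

```text
t 11.08 pos [ 0.5847 -0.037   0.0569] az -7.27 F [ 0.9 -1.   0.9] w 0.0098
[-0.003  0.001 -1.   ]
u 262.0 266.0 w 5.0 angle -12.98 ends xy [0.5914 0.0336 0.077 ] [0.5944 0.0237 0.077 ] zmed 0.07762676224108939 fit [-0.230478    0.59910609]
```

View pics/t6.png

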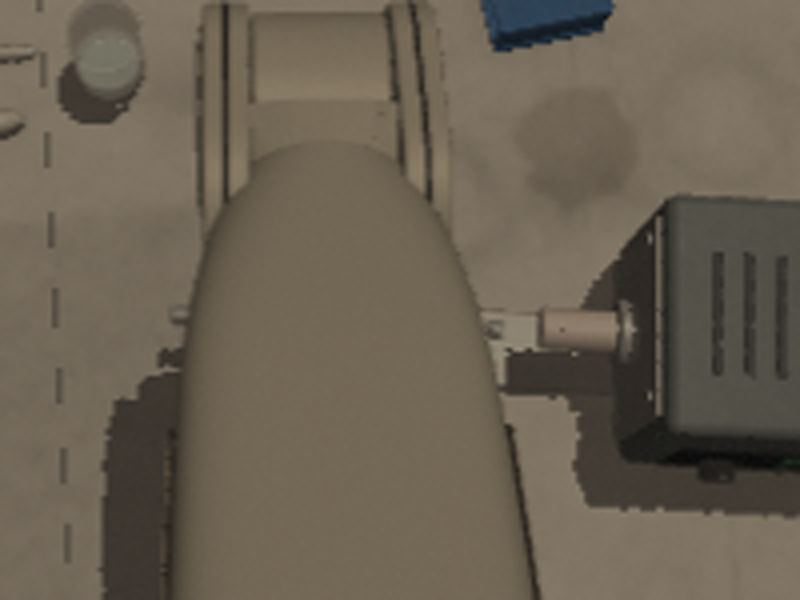

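The inner end shows at (495,328), about 20 mm clear of the tube mouth at (540,328). Now I'll lift out of the fork.

step_arm:
  series:
    - {"x": 0, "y": 0, "z": 0.5, "twist": 0, "jaw": 0.5}
    - {"x": 0, "y": 0, "z": 1.2, "twist": 0, "jaw": 0.5}
    - {"x": 0, "y": 0, "z": 2.2, "twist": 0, "jaw": 0.5}
    - {"x": 0, "y": 0, "z": 3.4, "twist": 0, "jaw": 0.5}
    - {"x": 0, "y": 0, "z": 4.6, "twist": 0, "jaw": 0.5}
    - {"x": 0, "y": 0, "z": 5.8, "twist": 0, "jaw": 0.5}
    - {"x": 0, "y": 0, "z": 7, "twist": 0, "jaw": 0.5}
    - {"x": 0, "y": 0, "z": 8.2, "twist": 0, "jaw": 0.5}
    - {"x": 0, "y": 0, "z": 9, "twist": 0, "jaw": 0.5}
    - {"x": 0, "y": 0, "z": 9, "twist": 0, "jaw": 0.5}

```text
clock: 11.97
eef_pos: [0.5862, -0.0372, 0.1498]
tool_rot: [0.046, 0.705, -0.044, 0.706]
ft_force: [0.8, -0.1, -0.4]
grip_width: 0.01
```

```bash
python3 st.py .4952 .3109 .147 -10.9
python3 - <<'E'
from h import *
p,d=bot.camera("top"); cv2.imwrite("pics/t7.png",cv2.resize(p[150:300,220:420,::-1],(800,600),interpolation=2))
p,d=bot.camera("side"); cv2.imwrite("pics/s7.png",cv2.resize(p[120:330,180:460,::-1],(800,600),interpolation=2))
E
```

```text
t 11.97 pos [ 0.5862 -0.0372  0.1498] az -7.29 F [ 0.8 -0.1 -0.4] w 0.01
[ 0.002  0.002 -1.   ]
shift cm [-9.1  34.81 -0.28] twist -3.61
```

View pics/t7.png

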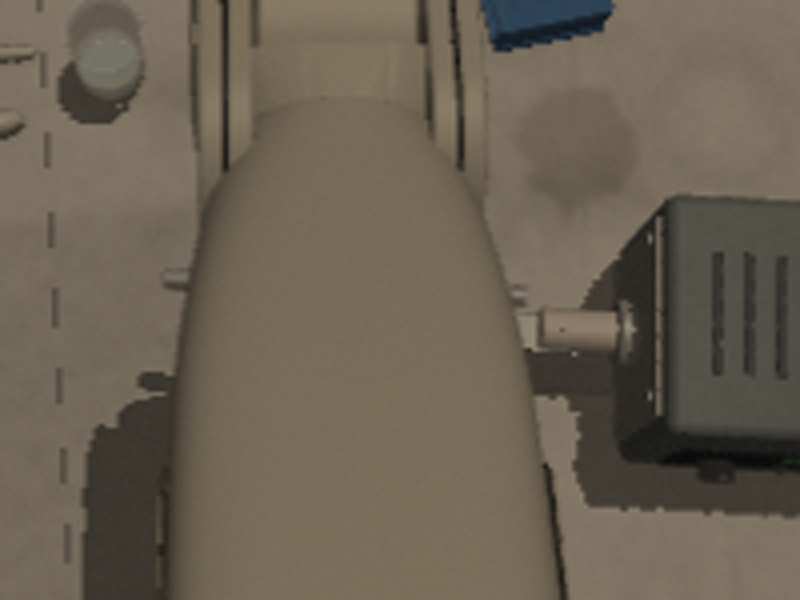

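View pics/s7.png

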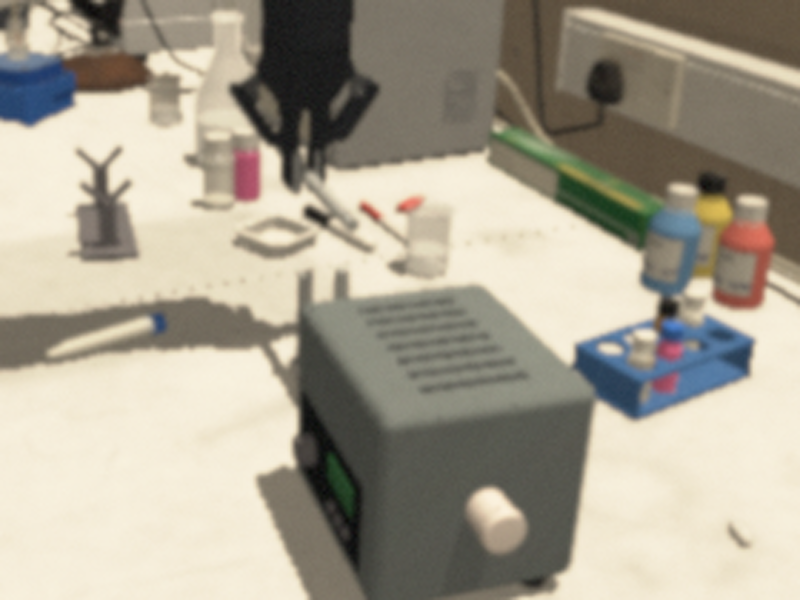

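The rod is out of the fork and held level, with its ends at (175,277) and (518,295) in the top crop. Nothing else has moved. Next, the carry to the rest.

step_arm:
  series:
    - {"x": -0.3, "y": 1, "z": 0, "twist": 0, "jaw": 0.5}
    - {"x": -0.8, "y": 3, "z": 0, "twist": -0.4, "jaw": 0.5}
    - {"x": -1.5, "y": 5.7, "z": 0, "twist": -0.8, "jaw": 0.5}
    - {"x": -2.2, "y": 8.5, "z": 0, "twist": -1.2, "jaw": 0.5}
    - {"x": -3, "y": 11.5, "z": 0, "twist": -1.6, "jaw": 0.5}
    - {"x": -3.8, "y": 14.5, "z": 0, "twist": -2, "jaw": 0.5}
    - {"x": -4.6, "y": 17.5, "z": 0, "twist": -2.4, "jaw": 0.5}
    - {"x": -5.4, "y": 20.5, "z": 0, "twist": -2.8, "jaw": 0.5}
    - {"x": -6.2, "y": 23.5, "z": 0, "twist": -3.2, "jaw": 0.5}
    - {"x": -6.8, "y": 26, "z": 0, "twist": -3.6, "jaw": 0.5}

```text
clock: 12.9
eef_pos: [0.5148, 0.2252, 0.1463]
tool_rot: [0.067, 0.705, -0.066, 0.703]
ft_force: [0.9, 0.2, -1.5]
grip_width: 0.01
```

```bash
python3 st.py .4952 .3109 .147 -10.9
```

```text
t 12.9 pos [0.5148 0.2252 0.1463] az -10.82 F [ 0.9  0.2 -1.5] w 0.01
[-0.004  0.002 -1.   ]
shift cm [-1.96  8.57  0.07] twist -0.08
```

step_arm:
  series:
    - {"x": -0.4, "y": 2, "z": 0, "twist": 0, "jaw": 0.5}
    - {"x": -0.9, "y": 4, "z": 0, "twist": 0, "jaw": 0.5}
    - {"x": -1.3, "y": 6, "z": 0, "twist": 0, "jaw": 0.5}
    - {"x": -1.7, "y": 7.5, "z": 0, "twist": 0, "jaw": 0.5}
    - {"x": -1.9, "y": 8.4, "z": 0, "twist": 0, "jaw": 0.5}
    - {"x": -1.95, "y": 8.6, "z": 0, "twist": 0, "jaw": 0.5}
    - {"x": -1.95, "y": 8.6, "z": 0, "twist": 0, "jaw": 0.5}
    - {"x": -1.95, "y": 8.6, "z": 0, "twist": 0, "jaw": 0.5}

```text
clock: 13.57
eef_pos: [0.495, 0.3106, 0.1459]
tool_rot: [0.067, 0.706, -0.067, 0.702]
ft_force: [0.3, -0.7, -1.4]
grip_width: 0.0096
```

```bash
python3 st.py .4952 .3109 .147 -10.9
python3 - <<'E'
from h import *
p,d=bot.camera("top"); np.save("d8.npy",d); cv2.imwrite("pics/t8.png",cv2.resize(p[180:330,80:280,::-1],(800,600),interpolation=2))
p,d=bot.camera("side"); cv2.imwrite("pics/s8.png",cv2.resize(p[100:250,140:340,::-1],(800,600),interpolation=2))
E
```

```text
t 13.57 pos [0.495  0.3106 0.1459] az -10.84 F [ 0.3 -0.7 -1.4] w 0.0096
[-0.005  0.001 -1.   ]
shift cm [0.02 0.03 0.11] twist -0.06
```

View pics/t8.png

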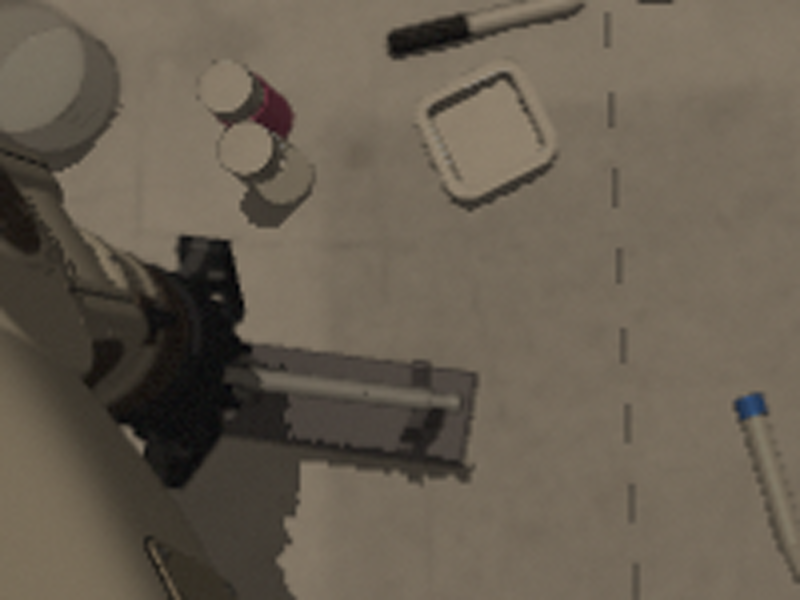

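View pics/s8.png

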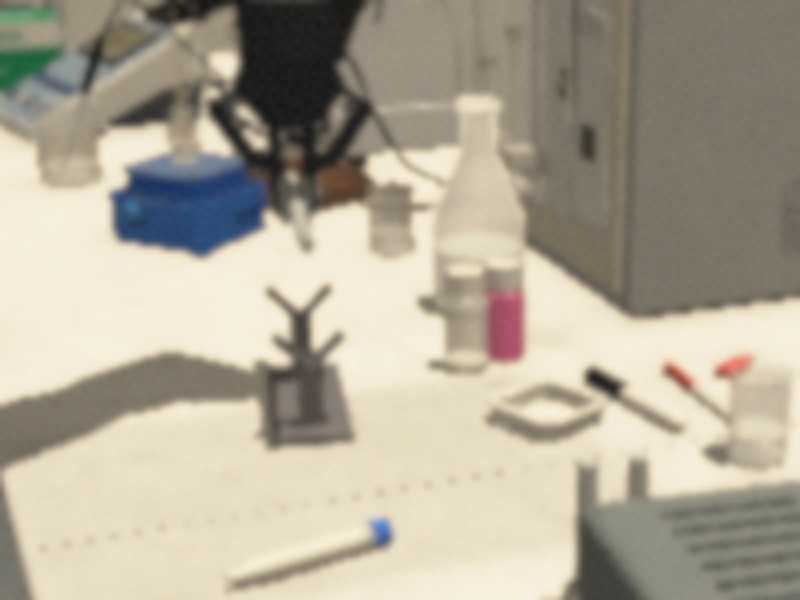

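The inner half of the rod shows from (250,380) to (460,402) in the top crop, over the rest. In the side view the rod is above the Vs at (300,300). I'll check its line and tilt.

Run:
```python
from h import *
d=np.load("d8.npy");P=cloud("top",d);L=[]
for u in range(146,198):
    v=[v for v in range(262,292) if .12<P[v,u,2]<.2]
    if len(v)>2: L.append([u,(min(v)+max(v))/2,max(v)-min(v)+1,np.median(P[v,u,2])])
e=np.array(L); print(e[:3],e[-3:])
m=onz("top",e[:,:2],.165)
f=np.polyfit(m[:,1],m[:,0],1);g=np.polyfit(m[:,1],e[:,3],1)
print("end",m[-1],"angle",np.degrees(np.arctan(f[0])),"z(y)",g,"z at end/start",np.polyval(g,m[-1,1]),np.polyval(g,m[0,1]))
mid=m[-1,:2]+.1*np.array([np.sin(np.arctan(f[0])),np.cos(np.arctan(f[0]))]); print("mid",mid, "x at posts",np.polyval(f,[.2252,.3402]))
```

```text
[[1.46000000e+02 2.75000000e+02 5.00000000e+00 1.65904130e-01]
 [1.47000000e+02 2.75000000e+02 5.00000000e+00 1.66230072e-01]
 [1.48000000e+02 2.75000000e+02 5.00000000e+00 1.67323180e-01]] [[1.93000000e+02 2.80000000e+02 5.00000000e+00 1.66708346e-01]
 [1.94000000e+02 2.80500000e+02 6.00000000e+00 1.65741511e-01]
 [1.95000000e+02 2.80000000e+02 5.00000000e+00 1.63447213e-01]]
end [0.47109381 0.18235289 0.165     ] angle 10.317475985372907 z(y) [0.00263977 0.16568706] z at end/start 0.1661684259309336 0.16644740291581986
mid [0.48900404 0.28073593] x at posts [0.47801656 0.49895183]
```

The rod is level. Its middle is at (0.489, 0.281), against the seat at (0.490, 0.283). I'll lower it.

step_arm:
  series:
    - {"x": 0.05, "y": 0.2, "z": -1, "twist": 0, "jaw": 0.5}
    - {"x": 0.05, "y": 0.2, "z": -2.2, "twist": 0, "jaw": 0.5}
    - {"x": 0.05, "y": 0.2, "z": -3.4, "twist": 0, "jaw": 0.5}
    - {"x": 0.05, "y": 0.2, "z": -4.6, "twist": 0, "jaw": 0.5}
    - {"x": 0.05, "y": 0.2, "z": -5.8, "twist": 0, "jaw": 0.5}
    - {"x": 0.05, "y": 0.2, "z": -7, "twist": 0, "jaw": 0.5}
    - {"x": 0.05, "y": 0.2, "z": -7.8, "twist": 0, "jaw": 0.5}
    - {"x": 0.05, "y": 0.2, "z": -8.3, "twist": 0, "jaw": 0.5}
    - {"x": 0.05, "y": 0.2, "z": -8.6, "twist": 0, "jaw": 0.5}
    - {"x": 0.05, "y": 0.2, "z": -8.6, "twist": 0, "jaw": 0.5}

```text
clock: 14.5
eef_pos: [0.4958, 0.3118, 0.0596]
tool_rot: [0.067, 0.706, -0.067, 0.702]
ft_force: [-0.4, -0.5, -0.5]
grip_width: 0.0096
```

```bash
python3 st.py .4955 .313 .051 -10.9
python3 - <<'E'
from h import *
p,d=bot.camera("side"); cv2.imwrite("pics/s9.png",cv2.resize(p[140:240,160:290,::-1],(780,600),interpolation=2))
E
```

```text
t 14.5 pos [0.4958 0.3118 0.0596] az -10.92 F [-0.4 -0.5 -0.5] w 0.0096
[-0.005  0.001 -1.   ]
shift cm [-0.03  0.12 -0.86] twist 0.02
```

View pics/s9.png

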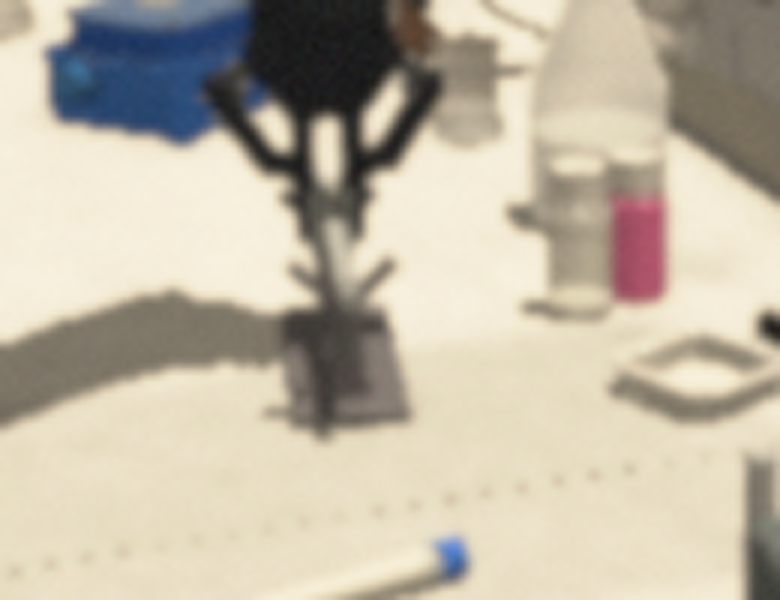

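The rod sits in the V at (340,290), just above its seat. I'll lower slowly the last bit.

step_arm:
  series:
    - {"x": 0, "y": 0.1, "z": -0.3, "twist": 0, "jaw": 0.5}
    - {"x": 0, "y": 0.1, "z": -0.5, "twist": 0, "jaw": 0.5}
    - {"x": 0, "y": 0.1, "z": -0.7, "twist": 0, "jaw": 0.5}
    - {"x": 0, "y": 0.1, "z": -0.8, "twist": 0, "jaw": 0.5}
    - {"x": 0, "y": 0.1, "z": -0.8, "twist": 0, "jaw": 0.5}

```text
clock: 14.97
eef_pos: [0.4969, 0.3134, 0.0534]
tool_rot: [0.068, 0.705, -0.067, 0.703]
ft_force: [0.1, -1.1, 2.5]
grip_width: 0.01
```

```bash
python3 st.py .4955 .313 .051 -10.9
```

```text
t 14.97 pos [0.4969 0.3134 0.0534] az -10.94 F [ 0.1 -1.1  2.5] w 0.01
[-0.002  0.002 -1.   ]
shift cm [-0.14 -0.04 -0.24] twist 0.04
```

step_arm:
  series:
    - {"x": 0.05, "y": 0, "z": -0.2, "twist": 0, "jaw": 0.5}
    - {"x": 0.05, "y": 0, "z": -0.2, "twist": 0, "jaw": 0.5}

```text
clock: 15.13
eef_pos: [0.497, 0.3134, 0.0533]
tool_rot: [0.068, 0.705, -0.067, 0.703]
ft_force: [-4.8, -2.9, 10.2]
grip_width: 0.0101
```

```bash
python3 st.py
```

```text
t 15.13 pos [0.497  0.3134 0.0533] az -10.95 F [-4.8 -2.9 10.2] w 0.0101
[-0.002  0.003 -1.   ]
```

Contact is firm at about 10 N, so I'll release.

step_arm:
  series:
    - {"x": -0.05, "y": 0, "z": 0, "twist": 0, "jaw": 0.5}
    - {"x": -0.05, "y": 0, "z": 0, "twist": 0, "jaw": 1.8}
    - {"x": -0.05, "y": 0, "z": 0, "twist": 0, "jaw": 2.5}
    - {"x": -0.05, "y": 0, "z": 0, "twist": 0, "jaw": 3.5}
    - {"x": -0.05, "y": 0, "z": 0, "twist": 0, "jaw": 4}
    - {"x": -0.05, "y": 0, "z": 0, "twist": 0, "jaw": 4}

```text
clock: 15.63
eef_pos: [0.4964, 0.3134, 0.053]
tool_rot: [0.068, 0.705, -0.067, 0.703]
ft_force: [0.2, -0.7, 0.1]
grip_width: 0.04
```

```bash
python3 st.py
python3 - <<'E'
from h import *
p,d=bot.camera("side"); cv2.imwrite("pics/s10.png",cv2.resize(p[140:240,160:290,::-1],(780,600),interpolation=2))
p,d=bot.camera("top"); cv2.imwrite("pics/t10.png",cv2.resize(p[230:320,100:220,::-1],(800,600),interpolation=2))
E
```

```text
t 15.63 pos [0.4964 0.3134 0.053 ] az -10.95 F [ 0.2 -0.7  0.1] w 0.04
[-0.003  0.003 -1.   ]
```

View pics/s10.png

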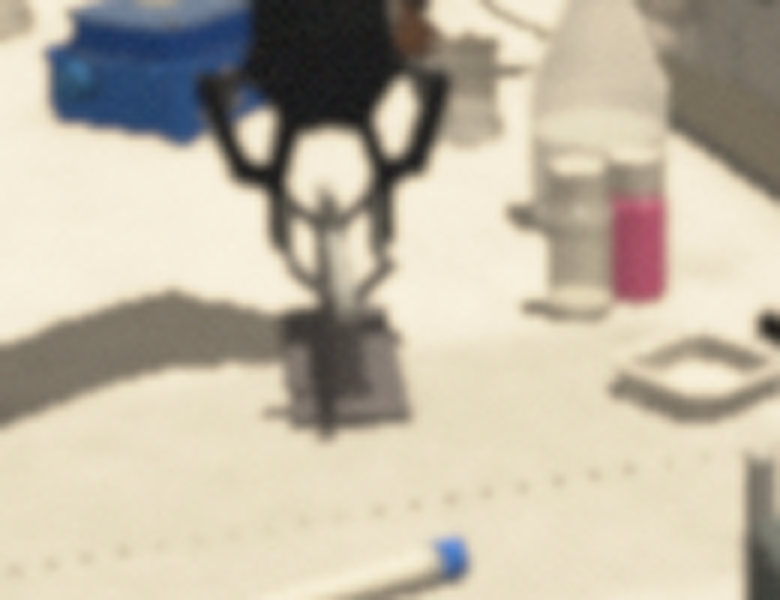

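View pics/t10.png

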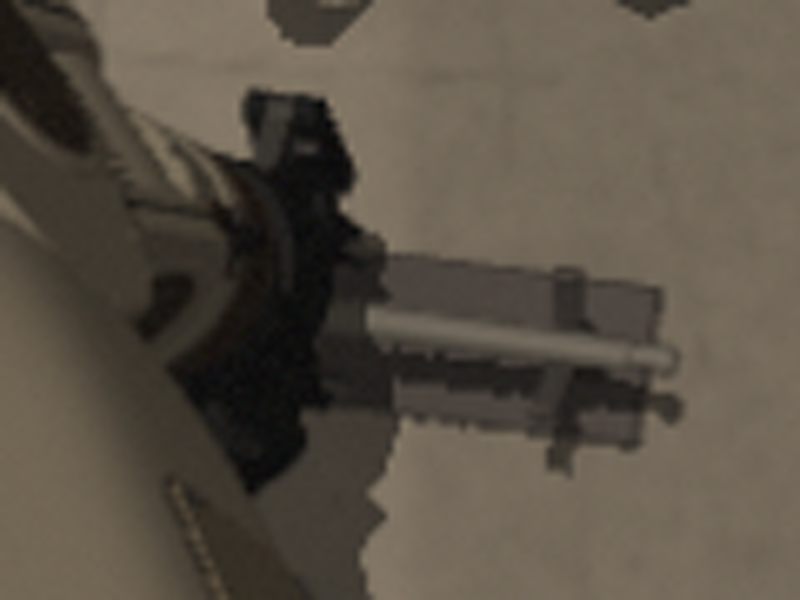

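The rod lies in both Vs: in the side view they show at (340,280) and (325,200), and the fingers are free of the rod. I'll retreat straight up, then back.

step_arm:
  series:
    - {"x": 0, "y": 0, "z": 1, "twist": 0, "jaw": 4.5}
    - {"x": 0, "y": 0, "z": 3, "twist": 0, "jaw": 4.5}
    - {"x": 0, "y": 0, "z": 5.5, "twist": 0, "jaw": 4.5}
    - {"x": 0, "y": 0, "z": 8, "twist": 0, "jaw": 4.5}
    - {"x": 0, "y": 0, "z": 11, "twist": 0, "jaw": 4.5}
    - {"x": 0, "y": 0, "z": 14, "twist": 0, "jaw": 4.5}
    - {"x": -2, "y": 0, "z": 16, "twist": 0, "jaw": 4.5}
    - {"x": -5, "y": 0, "z": 17, "twist": 0, "jaw": 4.5}
    - {"x": -8, "y": 0, "z": 17, "twist": 0, "jaw": 4.5}
    - {"x": -11, "y": 0, "z": 17, "twist": 0, "jaw": 4.5}

```text
clock: 16.57
eef_pos: [0.386, 0.3137, 0.2249]
tool_rot: [0.07, 0.704, -0.066, 0.704]
ft_force: [0.1, 0.5, -0.4]
grip_width: 0.0452
```

step_arm:
  series:
    - {"x": -3, "y": 0, "z": 0, "twist": 0, "jaw": 4.5}
    - {"x": -6, "y": 0, "z": 0, "twist": 0, "jaw": 4.5}
    - {"x": -8, "y": 0, "z": 0, "twist": 0, "jaw": 4.5}
    - {"x": -8, "y": 0, "z": 0, "twist": 0, "jaw": 4.5}
    - {"x": -8, "y": 0, "z": 0, "twist": 0, "jaw": 4.5}

```text
clock: 16.98
eef_pos: [0.3056, 0.3139, 0.2261]
tool_rot: [0.069, 0.703, -0.065, 0.704]
ft_force: [-0.6, 0.7, 0.3]
grip_width: 0.045
```

```bash
python3 st.py
python3 - <<'E'
from h import *
p,d=bot.camera("side"); cv2.imwrite("pics/s11.png",cv2.resize(p[140:290,160:360,::-1],(800,600),interpolation=2))
p,d=bot.camera("top"); cv2.imwrite("pics/t11.png",p[:,:,::-1]); P=cloud("top",d);L=[]
for u in range(125,210):
    c=[v for v in range(262,300) if .06<P[v,u,2]<.1]
    g=[v for v in c if p[v,u].max()>110]
    if u%6==0: print(u,len(c),len(g),p[g,u].mean(0).round() if g else "",np.median(P[g,u,2]) if g else "")
cv2.imwrite("pics/t11z.png",cv2.resize(p[250:310,120:220,::-1],(800,480),interpolation=2))
E
```

```text
t 16.98 pos [0.3056 0.3139 0.2261] az -10.9 F [-0.6  0.7  0.3] w 0.045
[ 0.002  0.006 -1.   ]
126 5 0  
132 11 0  
138 16 0  
144 6 0  
150 5 0  
156 5 0  
162 5 0  
168 6 0  
174 5 1 [112. 104.  91.] 0.0766812010109025
180 10 1 [112. 104.  92.] 0.07131143196234056
186 17 0  
192 5 0  
198 4 0  
204 0 0
```

View pics/s11.png

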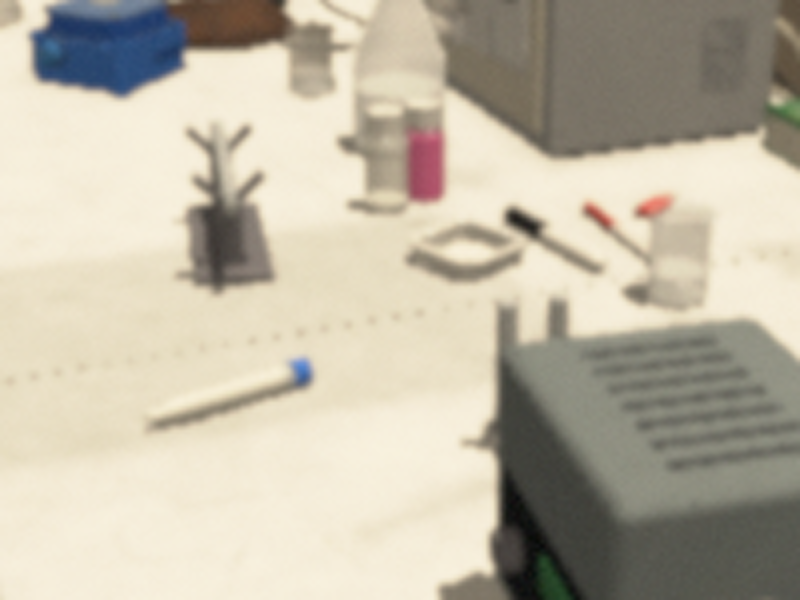

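View pics/t11z.png

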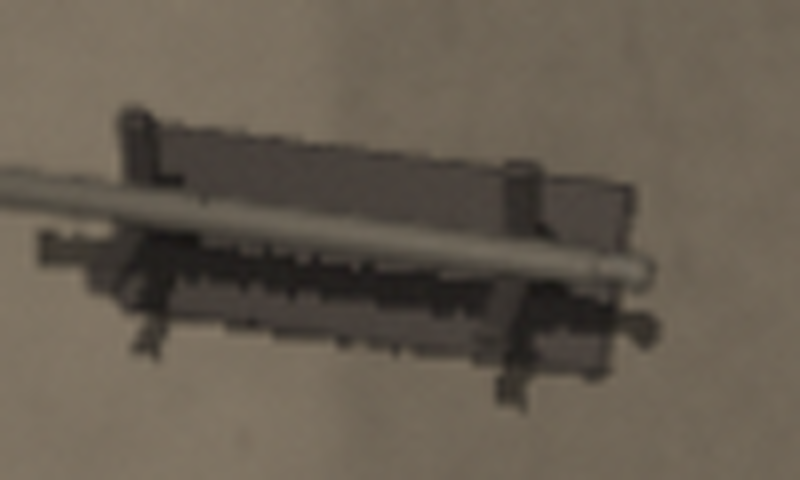

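View pics/t11.png

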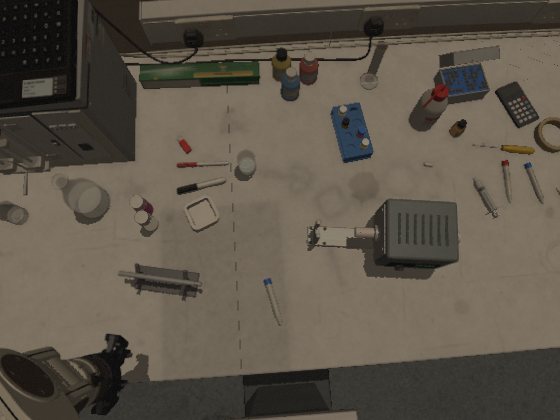

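The rod lies across both Vs with nearly equal overhang, about 18 px and 17 px. The furnace and the beaker at (247,165) look unmoved, and the gripper is clear. I'll hand it in.

Run:
```python
from h import *
a=onz("top",[[119,275],[201.5,284]],.072); print(a,np.linalg.norm(a[0]-a[1]),a.mean(0))
print(bot.job_done())
```

```text
[[0.50455698 0.38016645 0.072     ]
 [0.4696576  0.1845162  0.072     ]] 0.19873848514744857 [0.48710729 0.28234133 0.072     ]
the job is handed in; nothing more can be done
None
```

The rod is out of the furnace and lying across both V-posts of the rod rest, and I've handed the job in at about 17 s of the 51 s. I drew it out with three holds between the tube mouth and the fork, and a fourth beyond the fork. With about 20 mm clear of the tube, I lifted it out of the fork, carried it to the rest, lowered it until it touched (about 10 N) and let go.

**Last checks:**
- **Rod on the rest:** it measured 199 mm long against the true 200 mm. Its middle is at (0.487, 0.282) against my estimate of (0.490, 0.283) for the seat, and the overhang past each post is nearly equal.
- **Other objects:** the beaker and furnace look unmoved in the pictures, and nothing is touching the gripper.

**Small disagreements:**
- The fingers read about 10 mm on the 12 mm rod throughout.
- While the rod was being lowered, contact came about 2 mm above the calculated height.
- The 3 mm sideways offset of the rod's middle comes from an end position I read off the picture by eye. It is about the accuracy of the calibration.

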